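Line up sawn handle blanks by length on the rack

TASK

Lay the four arched wooden handle blanks on the rack in order of length, the shortest on the pad beside the upright end stop and the longest on the pad farthest from it. Each lies flat and centred on its own pad, lengthwise along it (either way round). Do not knock over the glue bottle.

Things in the scene. Friction and masses are not known exactly. Their poses are not given: they have to be found in the camera images.
- blank_80: Loose sawn wooden handle blank of pale wood, gently arched, lying flat on the bench at the start: 80 mm long, 22 mm wide, 24 mm thick (upright), with square-cut ends and a dark 6 mm screw hole drilled near each end. Origin: on the underside, at the middle of its length and width. x along its length, z up; both ends bend about 4 mm towards -y. The others are alike but 105, 130, 155 mm long.
- blank_105: Loose sawn wooden handle blank of pale wood, gently arched, lying flat on the bench at the start: 105 mm long, 22 mm wide, 24 mm thick (upright), with square-cut ends and a dark 6 mm screw hole drilled near each end. Origin: on the underside, at the middle of its length and width. x along its length, z up; both ends bend about 5 mm towards -y. The others are alike but 80, 130, 155 mm long.
- blank_130: Loose sawn wooden handle blank of pale wood, gently arched, lying flat on the bench at the start: 130 mm long, 22 mm wide, 24 mm thick (upright), with square-cut ends and a dark 6 mm screw hole drilled near each end. Origin: on the underside, at the middle of its length and width. x along its length, z up; both ends bend about 6 mm towards -y. The others are alike but 80, 105, 155 mm long.
- blank_155: Loose sawn wooden handle blank of pale wood, gently arched, lying flat on the bench at the start: 155 mm long, 22 mm wide, 24 mm thick (upright), with square-cut ends and a dark 6 mm screw hole drilled near each end. Origin: on the underside, at the middle of its length and width. x along its length, z up; both ends bend about 8 mm towards -y. The others are alike but 80, 105, 130 mm long.
- pad_a: Fixed black rubber pad on a plywood rack board, 168 mm long, 44 mm wide, 5 mm thick; first (an outer pad) of four alike in a row a, b, c, d at 75 mm pitch, side by side. Origin: centre of its underside, which lies on the 12 mm board, so that the pad's top is 5 mm above this origin and 17 mm above the bench. x along its length, y across it (along the row, towards pad a), z up.
- pad_b: Fixed black rubber pad on a plywood rack board, 168 mm long, 44 mm wide, 5 mm thick; second of four alike in a row a, b, c, d at 75 mm pitch, side by side. Origin: centre of its underside, which lies on the 12 mm board, so that the pad's top is 5 mm above this origin and 17 mm above the bench. x along its length, y across it (along the row, towards pad a), z up.
- pad_c: Fixed black rubber pad on a plywood rack board, 168 mm long, 44 mm wide, 5 mm thick; third of four alike in a row a, b, c, d at 75 mm pitch, side by side. Origin: centre of its underside, which lies on the 12 mm board, so that the pad's top is 5 mm above this origin and 17 mm above the bench. x along its length, y across it (along the row, towards pad a), z up.
- pad_d: Fixed black rubber pad on a plywood rack board, 168 mm long, 44 mm wide, 5 mm thick; fourth (the other outer pad) of four alike in a row a, b, c, d at 75 mm pitch, side by side. Origin: centre of its underside, which lies on the 12 mm board, so that the pad's top is 5 mm above this origin and 17 mm above the bench. x along its length, y across it (along the row, towards pad a), z up.
- end_stop: Fixed dark wooden block, 90 mm long (x), 20 mm thick (y), 40 mm high, standing on the rack board beyond one end of the row of pads, 70 mm from the middle line of the outer pad there, either beside pad_a or beside pad_d. Origin: centre of its underside, on top of the 12 mm board. The other end of the row has only a flat 3 mm steel strip.
- glue_bottle: Loose white glue bottle with an orange cap standing on the bench beyond the blanks: 60 mm in diameter, 130 mm tall. Origin: centre of its underside, z up. A bystander.
Not all that is in view belongs to the job. Leave any turquoise look-alike of the blank_155 alone.

How it is judged:
At the end, for the whole second after the job is handed in: In order of length, shortest beside the end stop, each blank lies on its own pad: its middle within 14 mm of the pad's centre horizontally, its length within 0.2 rad of the pad's (either way round), flat on the pad within 0.1 rad (either broad face up), all at rest (((horizontal distance between end_stop and pad_a below 0.12 m and horizontal distance between blank_80 and pad_a below 0.014 m and angle between the x axis of blank_80 and the x axis of pad_a, either way round below 0.2 rad and angle between the z axis of blank_80 and the z axis of pad_a, either way round below 0.1 rad and z of blank_80 in the frame of pad_a below 0.033 m and horizontal distance between blank_105 and pad_b below 0.014 m and angle between the x axis of blank_105 and the x axis of pad_b, either way round below 0.2 rad and angle between the z axis of blank_105 and the z axis of pad_b, either way round below 0.1 rad and z of blank_105 in the frame of pad_b below 0.033 m and horizontal distance between blank_130 and pad_c below 0.014 m and angle between the x axis of blank_130 and the x axis of pad_c, either way round below 0.2 rad and angle between the z axis of blank_130 and the z axis of pad_c, either way round below 0.1 rad and z of blank_130 in the frame of pad_c below 0.033 m and horizontal distance between blank_155 and pad_d below 0.014 m and angle between the x axis of blank_155 and the x axis of pad_d, either way round below 0.2 rad and angle between the z axis of blank_155 and the z axis of pad_d, either way round below 0.1 rad and z of blank_155 in the frame of pad_d below 0.033 m) or (horizontal distance between end_stop and pad_d below 0.12 m and horizontal distance between blank_80 and pad_d below 0.014 m and angle between the x axis of blank_80 and the x axis of pad_d, either way round below 0.2 rad and angle between the z axis of blank_80 and the z axis of pad_d, either way round below 0.1 rad and z of blank_80 in the frame of pad_d below 0.033 m and horizontal distance between blank_105 and pad_c below 0.014 m and angle between the x axis of blank_105 and the x axis of pad_c, either way round below 0.2 rad and angle between the z axis of blank_105 and the z axis of pad_c, either way round below 0.1 rad and z of blank_105 in the frame of pad_c below 0.033 m and horizontal distance between blank_130 and pad_b below 0.014 m and angle between the x axis of blank_130 and the x axis of pad_b, either way round below 0.2 rad and angle between the z axis of blank_130 and the z axis of pad_b, either way round below 0.1 rad and z of blank_130 in the frame of pad_b below 0.033 m and horizontal distance between blank_155 and pad_a below 0.014 m and angle between the x axis of blank_155 and the x axis of pad_a, either way round below 0.2 rad and angle between the z axis of blank_155 and the z axis of pad_a, either way round below 0.1 rad and z of blank_155 in the frame of pad_a below 0.033 m)) and linear speed of each of blank_80, blank_105, blank_130, blank_155 below 0.02 m/s and angular speed of each of blank_80, blank_105, blank_130, blank_155 below 0.2 rad/s); the robot touches nothing.
It fails at once if the glue bottle is knocked over (angle between glue_bottle's own z axis and vertical above 0.6 rad).
It also fails if it takes over 104 s, if anything falls off the work surface, if the arm or the gripper's body presses on something with over 40 N, if the wrist force passes 120 N, or if a joint passes its speed limit or range.

ROBOT

A 6-joint arm with a two-finger parallel gripper is mounted at the origin on the work surface. World frame = base frame: x ahead of the robot, y to its left, z up, the work surface at z = 0. Lengths are in m, angles in rad, forces in N, time in s.
With the tool pointing down it reaches from about 0.425 to 1.125 m from the base axis. Payload 14.9 kg.
Tool frame: the origin (TCP) lies at the very end of the fingers, on their centre line; the grasp point (between the pads) lies 19 mm behind it; z points along the fingers, x is the direction in which the jaws open and shut, and the axes are right-handed (so a half turn about z gives the same grasp; the last joint's range is limited). The gripper opens to 91 mm and grips with 3 to 60 N. Pads are 32 mm wide; open, the fingers measure 118 mm over their backs; the gripper's body (76 mm by 178 mm) begins 60 mm behind the grasp point.
Start: joints at [-0.033, 0.379, 1.734, -0, 1.028, -0.033], TCP at [0.7, -0, 0.214] pointing down, gripper open.
Joint ranges: [-2.77, 2.77], [-0.74, 2.19], [0, 2.66], [-1.06, 4.2], [0.31, 2.87], [-3.08, 3.08]. Speed limits (rad/s): [1.89, 1.89, 2.39, 3.14, 3.14, 3.14].

INTERFACE

Orientations are given as a rotation vector (axis times angle).
In Python, from bench import env gives the robot as it stands.
- The arm moves only by the shell command python3 -m inch 'ROWS' [OPENING] [FORCE]. ROWS is JSON, a list of rows, each an object of numbers: "x", "y", "z": the shift along the tool's x, y, z in cm; "yaw": the turn about the tool's z in degrees. A call has 1 to 10 rows; each row shifts and turns the commanded pose from where the row before left it, along the tool's axes as they then stand; what a row does not reach is not made up. A row lasts 1/8 s, in which the tool goes at most 62.5 mm and 10.7 degrees, less where a joint would pass 70% of its speed; a pose out of reach is approached as far as the arm can. A call with a gripper value outside its range is refused whole. OPENING is the finger opening in cm, from 0 to 9.12, set as the call begins (- or left out, the last holds). The fingers move at their own pace and stop on an object; FORCE is the grip in N (left out, the last holds). Time passes only in rows, so rows that do not move let the fingers close. It gives the time, the measured TCP pose, the force and the opening at its end, in the units of the state.
- env.observe(): the state, without advancing time (a new reading comes with each control period).
- env.read_camera(name): name is "scene" or "side" or "wrist"; returns the picture (420x560x3 uint8, red, green, blue); there is no depth.
- env.get_calibration(name): a dict with "vfov" (degrees; the focal length in pixels is half the picture's height over the tangent of half this angle, whatever the lens; pixels are square), "cx", "cy" (the principal point, pixels), "dist_coeffs" ([k1, k2, p1, p2, k3] as OpenCV has them; the pictures are not rectified), "position" and "rotation" of the camera in the world. Camera axes: x right, y down, z forward; pixel columns grow to the right and rows downward; lengths in m; the calibration is good to about 2 mm. A picture is of the moment at which its call begins: read the wrist's pose just before it. get_calibration takes no time and is no camera call; for the wrist camera it gives the pose at the moment of the call.
- env.hand_in(): hands the job in, once; it reports no verdict.
The state is a dict: "time_s": time; "joint_positions": joint angles; "joint_vel": joint speeds; "effort": joint torques, N m; "tool_pos": TCP position; "tool_rot": TCP orientation; "contact_force": force on the tool from outside, world axes, zero at the start; "moment": the same for the moment, N m; "width": finger opening in m.
Only numpy, scipy, OpenCV 4.12 (cv2) and the standard library are available. Lean on these libraries where they do the work, as an engineer would, in place of code of your own. Each camera call takes 0.05 s, during which the arm holds its last target. There are 200 camera calls.

## Working session

There is one attempt and no reset: what is moved stays moved. The work goes in short steps, Python scripts to look and compute and a shell command to move; the robot and the scene stay as the last step left them, time stands still between calls to the robot, and variables do not carry over. Pictures are saved under pics/ and viewed, on a budget of 14 in all, crops included, one or two more only if the job needs it, and the job is handed in when it is done.

```bash
mkdir -p pics; ls; cat > h.py <<'E'
import numpy as np, cv2
from bench import env
def K(c):
    f=210/np.tan(np.radians(c['vfov'])/2); return np.array([[f,0,c['cx']],[0,f,c['cy']],[0,0,1.]])
def R(c):
    r=np.array(c['rotation'],float)
    return r if r.shape==(3,3) else cv2.Rodrigues(r)[0]
def ray(c,px,z):
    u=cv2.undistortPoints(np.array(px,float).reshape(-1,1,2),K(c),np.array(c['dist_coeffs'],float))[:,0]
    d=np.c_[u,np.ones(len(u))]@R(c).T; p=np.array(c['position'])
    return p+d*((z-p[2])/d[:,2:])
def proj(c,pts):
    r=R(c).T; t=-r@np.array(c['position'])
    return cv2.projectPoints(np.array(pts,float).reshape(-1,1,3),cv2.Rodrigues(r)[0],t,K(c),np.array(c['dist_coeffs'],float))[0][:,0]
def shot(n,f):
    c=env.get_calibration(n); im=env.read_camera(n); cv2.imwrite(f'pics/{f}.png',im[:,:,::-1]); return c,im
E
python3 - <<'E'
from h import *
for n in('scene','side','wrist'):
    c,im=shot(n,n+'0'); print(n,c)
print(env.observe())
a=[cv2.imread(f'pics/{n}0.png') for n in('scene','side')]
E
```

```text
pics
scene {'vfov': 47.79586667209755, 'cx': 279.5992377102291, 'cy': 211.11466308220233, 'dist_coeffs': array([0.00367511, 0.        , 0.        , 0.        , 0.        ]), 'position': array([1.17505441, 0.72080613, 0.76382817]), 'rotation': array([-0.91681323, -2.38507185,  1.18508125])}
side {'vfov': 45.682460564646924, 'cx': 274.8617752142406, 'cy': 210.24319050758496, 'dist_coeffs': array([0.00878163, 0.        , 0.        , 0.        , 0.        ]), 'position': array([-0.102303  , -0.62921825,  0.8104831 ]), 'rotation': array([-2.15041669,  0.87050316, -0.4153381 ])}
wrist {'vfov': 61.98003636588912, 'cx': 276.5468031450062, 'cy': 211.10389417030066, 'dist_coeffs': array([-0.07933592,  0.        ,  0.        ,  0.        ,  0.        ]), 'position': array([0.70021977, 0.06921514, 0.38391858]), 'rotation': array([ 2.89008310e+00,  2.03815492e-04, -1.77510416e-03])}
{'time_s': 0.15, 'joint_positions': array([-3.32991526e-02,  3.79325983e-01,  1.73466205e+00, -1.26753824e-05,
        1.02846803e+00, -3.33167360e-02]), 'joint_vel': array([-2.69366525e-04, -9.32774677e-04, -1.00683412e-03, -2.57195790e-03,
       -7.12282781e-05,  6.04519576e-04]), 'effort': array([-6.05650021e-04, -7.64114213e+01, -4.34656477e+01,  6.51094434e-02,
        4.09642188e-02, -4.73684588e-05]), 'tool_pos': array([6.99692289e-01, 2.22865932e-06, 2.13404796e-01]), 'tool_rot': array([-3.14157446e+00, -3.79034616e-05,  1.35604380e-03]), 'contact_force': array([ 0.78301983,  0.39552809, -0.16994809]), 'moment': array([-0.01205136,  0.04156983, -0.04499861]), 'width': 0.09103065404003888}
```

View pics/scene0.png

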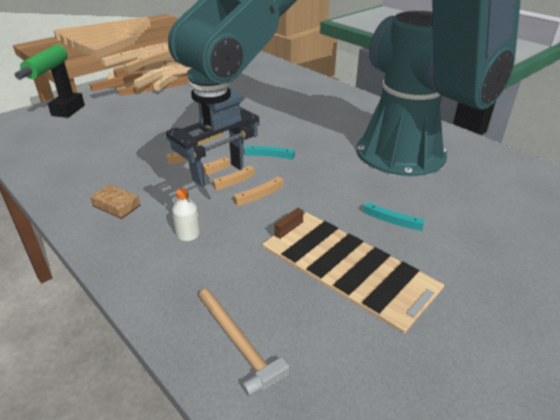

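View pics/side0.png

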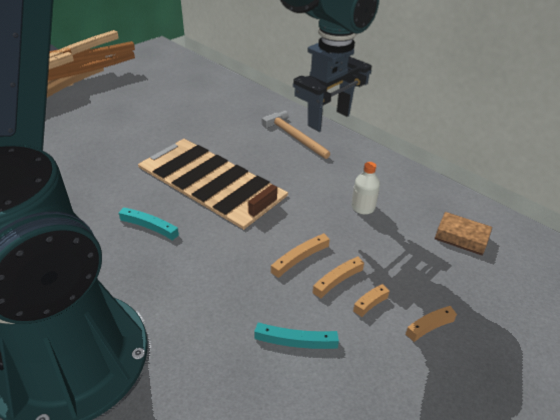

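The side view shows four orange blanks at (300,254), (338,276), (371,298) and (431,322, in shadow). Two turquoise look-alikes lie at (148,222) and (297,336); the cork block is at (464,233) and the hammer handle at (303,140). On the rack, the dark stop at (263,200) sits beside the nearest pad, and the steel strip is at (163,153).

```bash
cat > m.py <<'E'
from h import *
def blanks(n,im,c,box):
    hsv=cv2.cvtColor(im,cv2.COLOR_RGB2HSV)
    m=cv2.inRange(hsv,(8,90,50),(25,255,255)); x0,y0,x1,y1=box
    k=np.zeros_like(m); k[y0:y1,x0:x1]=m[y0:y1,x0:x1]
    for q in cv2.findContours(k,cv2.RETR_EXTERNAL,cv2.CHAIN_APPROX_NONE)[0]:
        if cv2.contourArea(q)<150: continue
        f=np.zeros_like(m); cv2.drawContours(f,[q],-1,255,-1)
        V=hsv[:,:,2].astype(float); inner=cv2.erode(f,np.ones((3,3)))
        med=np.median(V[f>0]); d=((V<0.6*med)&(inner>0)).astype(np.uint8)
        nn,_,st,ce=cv2.connectedComponentsWithStats(d)
        cand=sorted([(st[i,4],ce[i]) for i in range(1,nn)],key=lambda t:-t[0])
        mm=cv2.moments(q); cen=(mm['m10']/mm['m00'],mm['m01']/mm['m00'])
        print(n,'cen',np.round(cen,0),'area',mm['m00'],'xy',ray(c,cen,.012)[0,:2].round(3),[(int(a),p.round(1)) for a,p in cand[:4]])
        rr=ray(c,q.reshape(-1,2),.018)[:,:2]; b=cv2.minAreaRect((rr*1000).astype(np.float32)); print('   rect mm',np.round(b[0]),np.round(b[1]),round(b[2]))
        if len(cand)>1:
            h=ray(c,[cand[0][1],cand[1][1]],.024)[:,:2]; print('   holes',h.round(4).tolist(),'sep',np.linalg.norm(h[0]-h[1]).round(4),'mid',h.mean(0).round(4),'ang',np.degrees(np.arctan2(*(h[1]-h[0])[::-1])).round(1)%180)
def pads(c,im,box):
    hsv=cv2.cvtColor(im,cv2.COLOR_RGB2HSV); m=(hsv[:,:,2]<55).astype(np.uint8); x0,y0,x1,y1=box
    k=np.zeros_like(m); k[y0:y1,x0:x1]=m[y0:y1,x0:x1]
    for q in cv2.findContours(k,cv2.RETR_EXTERNAL,cv2.CHAIN_APPROX_NONE)[0]:
        if cv2.contourArea(q)<150: continue
        r=ray(c,q.reshape(-1,2),.016)[:,:2]; b=cv2.minAreaRect((r*1000).astype(np.float32))
        print('pad px',q.reshape(-1,2).mean(0).round(),'c',np.round(b[0],1),'size',np.round(b[1]),'ang',round(b[2],1))
E
python3 - <<'E'
from m import *
c=env.get_calibration('side'); im=cv2.imread('pics/side0.png')[:,:,::-1].copy()
blanks('side',im,c,(262,225,470,345)); pads(c,im,(140,140,290,228))
c2=env.get_calibration('scene'); im2=cv2.imread('pics/scene0.png')[:,:,::-1].copy()
blanks('scene',im2,c2,(150,125,290,210)); pads(c2,im2,(262,210,445,325))
print('stop',ray(c,[[263,190]],.052),ray(c2,[[288,217]],.052))
z=cv2.resize(cv2.imread('pics/side0.png')[225:350,262:470],None,fx=3.6,fy=3.6,interpolation=cv2.INTER_CUBIC); cv2.imwrite('pics/crop.png',z)
E
```

```text
side cen [430. 322.] area 759.0 xy [ 0.538 -0.425] [(5, array([416.8, 326.4])), (4, array([446.5, 311.5]))]
   rect mm [ 534. -427.] [ 36. 121.] 74
   holes [[0.5006, -0.4159], [0.573, -0.4366]] sep 0.0752 mid [ 0.5368 -0.4263] ang 164.1
side cen [371. 299.] area 512.0 xy [ 0.499 -0.31 ] [(3, array([362., 303.])), (2, array([381.5, 289. ]))]
   rect mm [ 494. -312.] [34. 96.] 84
   holes [[0.4696, -0.3086], [0.5271, -0.3139]] sep 0.0578 mid [ 0.4984 -0.3113] ang 174.8
side cen [337. 276.] area 741.0 xy [ 0.498 -0.222] [(4, array([322.5, 282.5])), (1, array([354., 262.]))]
   rect mm [ 496. -226.] [ 39. 145.] 85
   holes [[0.4529, -0.2188], [0.5456, -0.2275]] sep 0.0931 mid [ 0.4993 -0.2232] ang 174.7
side cen [299. 254.] area 823.5 xy [ 0.486 -0.121] [(2, array([318.5, 239. ])), (2, array([281. , 261.5]))]
   rect mm [ 485. -125.] [ 43. 168.] 85
   holes [[0.5433, -0.127], [0.4327, -0.1176]] sep 0.1109 mid [ 0.488  -0.1223] ang 175.1
side cen [455. 235.] area 598.5 xy [ 0.794 -0.329] []
   rect mm [ 786. -325.] [85. 75.] 29
pad px [241. 194.] c [532.3 121.8] size [166.  42.] ang 6.0
pad px [220. 183.] c [524.5 196.2] size [166.  42.] ang 6.2
pad px [200. 171.] c [515.3 270.4] size [166.  42.] ang 6.1
pad px [180. 161.] c [507.6 344.7] size [163.  42.] ang 6.1
scene cen [258. 191.] area 497.0 xy [ 0.489 -0.122] []
   rect mm [ 488. -116.] [ 52. 170.] 85
scene cen [233. 178.] area 390.0 xy [ 0.499 -0.223] []
   rect mm [ 500. -216.] [ 54. 144.] 84
scene cen [216. 166.] area 228.0 xy [ 0.495 -0.311] []
   rect mm [ 498. -303.] [53. 93.] 83
pad px [390. 287.] c [508.3 349.3] size [163.  38.] ang 6.0
pad px [361. 270.] c [516.1 274.4] size [163.  39.] ang 6.2
pad px [334. 255.] c [524.  199.8] size [162.  38.] ang 6.0
pad px [310. 241.] c [532.1 125.4] size [162.  38.] ang 6.1
stop [[0.55015535 0.06293092 0.052     ]] [[0.54166705 0.05569643 0.052     ]]
```

View pics/crop.png

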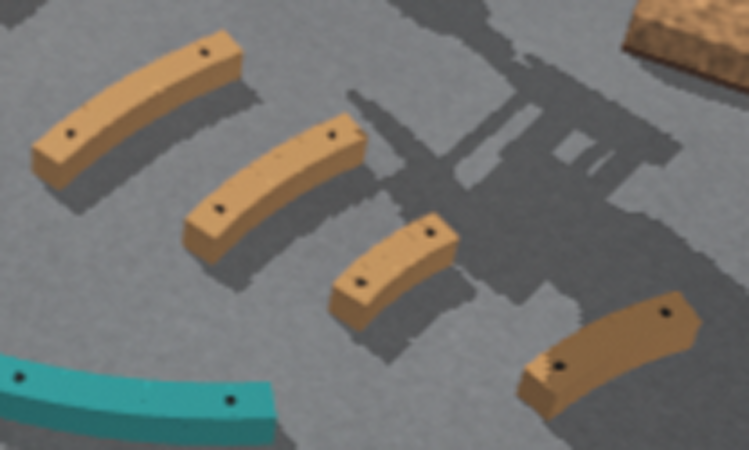

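The crop shows top faces and holes of all four. The left-to-right order by length (hole separation 111, 93, 58, 75 mm) is 155, 130, 80, 105, all pale wood. The turquoise pieces are excluded. The stop is beside the pad at (0.532, 0.124). Next I get the distances for the first grasp and turn the gripper.

```bash
cat > g.py <<'E'
from h import *
import sys
x,y,z,phi=map(float,sys.argv[1:5])   # metres, degrees (tool-x heading)
o=env.observe(); Rt=cv2.Rodrigues(o['tool_rot'])[0]
cur=np.degrees(np.arctan2(Rt[1,0],Rt[0,0])); yaw=-(((phi-cur)+180)%360-180)
p=np.radians(phi); X=np.array([np.cos(p),np.sin(p),0]); Y=np.array([X[1],-X[0],0])
d=np.array([x,y,z])-o['tool_pos']
print('t',o['time_s'],'pos',o['tool_pos'].round(4),'phi',cur.round(2),'F',o['contact_force'].round(1),'w',round(o['width'],4),'| yaw',yaw.round(2),'then cm x',(d@X*100).round(2),'y',(d@Y*100).round(2),'z',(-d[2]*100).round(2))
E
python3 -m inch '[{"yaw":-10.6},{"yaw":-10.6},{"yaw":-10.6},{"yaw":-10.6},{"yaw":-10.6},{"yaw":-10.6},{"yaw":-10.6},{"yaw":-10.6},{}]' 6.5 30
python3 g.py 0.487 -0.122 0.10 85
python3 -c "
from h import *
print(ray(env.get_calibration('side'),[[366,207]],0),ray(env.get_calibration('scene'),[[187,232]],0))"
```

```text
t 0.15 pos [0.6997 0.     0.2134] phi 0.0 F [ 0.8  0.4 -0.2] w 0.091 | yaw -85.0 then cm x -14.01 y -20.12 z 11.34
[[ 0.73557517 -0.11721892  0.        ]] [[ 0.72719906 -0.11785242  0.        ]]validation failed for argument at $[0]...
```

```bash

python3 -m inch '[{"x":0,"y":0,"z":0,"yaw":-10.6},{"x":0,"y":0,"z":0,"yaw":-10.6},{"x":0,"y":0,"z":0,"yaw":-10.6},{"x":0,"y":0,"z":0,"yaw":-10.6},{"x":0,"y":0,"z":0,"yaw":-10.6},{"x":0,"y":0,"z":0,"yaw":-10.6},{"x":0,"y":0,"z":0,"yaw":-10.6},{"x":0,"y":0,"z":0,"yaw":-10.6},{"x":0,"y":0,"z":0,"yaw":0}]' 6.5 30
python3 g.py 0.487 -0.122 0.10 85
```

```text
time_s: 1.27
tool_pos: [0.6999, -0.0, 0.2137]
tool_rot: [-2.321, -2.117, 0.0]
contact_force: [0.3, -0.4, -0.3]
width: 0.0649
t 1.275 pos [ 0.6999 -0.      0.2137] phi 84.74 F [ 0.3 -0.4 -0.3] w 0.0649 | yaw -0.26 then cm x -14.01 y -20.14 z 11.37
```

```bash

python3 -m inch '[{"x":-2.8,"y":-4,"z":1.5,"yaw":0},{"x":-2.8,"y":-4,"z":1.5,"yaw":0},{"x":-2.8,"y":-4,"z":1.5,"yaw":0},{"x":-2.8,"y":-4,"z":1.5,"yaw":0},{"x":-2.8,"y":-4,"z":1.5,"yaw":0},{"x":0,"y":0,"z":0,"yaw":0},{"x":0,"y":0,"z":0,"yaw":0}]'
python3 g.py 0.487 -0.122 0.006 85
python3 -c "
from m import *
c,im=shot('wrist','w1'); print(proj(c,[[.487,-.122,.024]]))
blanks('w',im,c,(0,0,560,420))"
```

```text
time_s: 2.15
tool_pos: [0.4888, -0.1215, 0.1394]
tool_rot: [2.323, 2.114, 0.001]
contact_force: [-0.1, -0.1, 0.6]
width: 0.0651
t 2.15 pos [ 0.4888 -0.1215  0.1394] phi 84.6 F [-0.1 -0.1  0.6] w 0.0651 | yaw -0.4 then cm x -0.07 y -0.18 z 13.34
[[276.47271765 204.32449579]]
w cen [376. 342.] area 5224.0 xy [ 0.639 -0.037] []
   rect mm [634. -39.] [352.  24.] 85
w cen [423. 290.] area 790.5 xy [0.586 0.009] []
   rect mm [583.   4.] [65. 24.] 4
w cen [130. 290.] area 793.0 xy [ 0.56  -0.269] []
   rect mm [ 558. -264.] [24. 65.] 75
w cen [ 73. 217.] area 2017.5 xy [ 0.484 -0.308] [(341, array([ 80.3, 202.3])), (30, array([ 62.4, 205.6]))]
   rect mm [ 484. -305.] [38. 55.] 88
   holes [[0.4692, -0.2901], [0.4705, -0.3072]] sep 0.0172 mid [ 0.4698 -0.2987] ang 94.4
w cen [165. 203.] area 3268.0 xy [ 0.479 -0.22 ] [(75, array([173.3, 183.8])), (35, array([157.5, 176.4]))]
   rect mm [ 486. -219.] [ 33. 105.] 87
   holes [[0.4613, -0.206], [0.4539, -0.2183]] sep 0.0144 mid [ 0.4576 -0.2121] ang 58.8
w cen [489. 196.] area 7153.5 xy [0.5   0.069] [(1385, array([477.8, 217. ])), (20, array([495.2, 223.5])), (14, array([495.6, 235. ])), (10, array([496.2, 245.4]))]
   rect mm [510.  83.] [118. 102.] 6
   holes [[0.5147, 0.0518], [0.5222, 0.0684]] sep 0.0183 mid [0.5184 0.0601] ang 65.6
w cen [279. 191.] area 4145.0 xy [ 0.479 -0.119] [(41, array([276.1, 139.9])), (31, array([278.1, 267.4]))]
   rect mm [ 482. -121.] [ 28. 143.] 86
   holes [[0.4339, -0.1172], [0.5441, -0.126]] sep 0.1106 mid [ 0.489  -0.1216] ang 175.5
```

View pics/w1.png

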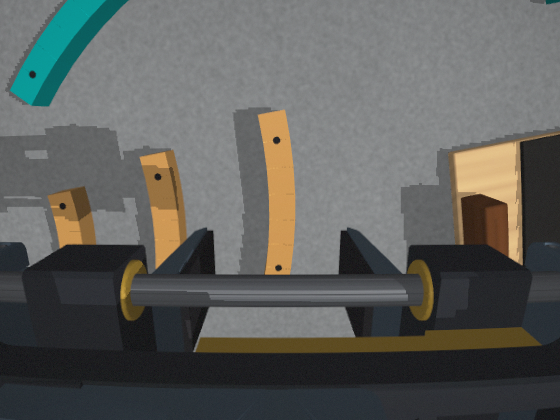

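Holes at (276,140) and (278,267) give their middle at (0.489, -0.1216), which agrees with the side view. The blank lies squarely between the open fingers, so I descend and grip.

```bash

python3 -m inch '[{"x":0.4,"y":0,"z":4,"yaw":0},{"x":0,"y":0,"z":4,"yaw":0},{"x":0,"y":0,"z":3,"yaw":0},{"x":0,"y":0,"z":1.4,"yaw":0},{"x":0,"y":0,"z":0.9,"yaw":0},{"x":0,"y":0,"z":0,"yaw":0}]'
python3 -m inch '[{"x":0,"y":0,"z":0,"yaw":0},{"x":0,"y":0,"z":0,"yaw":0},{"x":0,"y":0,"z":0,"yaw":0},{"x":0,"y":0,"z":0,"yaw":0},{"x":0,"y":0,"z":0,"yaw":0},{"x":0,"y":0,"z":0,"yaw":0}]' 0 30
python3 -m inch '[{"x":0,"y":0,"z":-3,"yaw":0},{"x":0,"y":0,"z":-4,"yaw":0},{"x":0,"y":0,"z":-3,"yaw":0},{"x":0,"y":0,"z":0,"yaw":-10.6}]'
python3 g.py 0.508 0.347 0.11 96
```

```text
time_s: 2.95
tool_pos: [0.489, -0.1173, 0.0062]
tool_rot: [2.32, 2.118, 0.0]
contact_force: [0.8, 0.3, 0.2]
width: 0.0648
time_s: 3.7
tool_pos: [0.4885, -0.1174, 0.006]
tool_rot: [2.32, 2.118, 0.0]
contact_force: [-1.5, 0.2, 3.9]
width: 0.0218
time_s: 4.2
tool_pos: [0.4898, -0.1177, 0.1081]
tool_rot: [2.108, 2.324, 0.003]
contact_force: [-0.2, -0.2, -1.9]
width: 0.0219
t 4.2 pos [ 0.4898 -0.1177  0.1081] phi 95.58 F [-0.2 -0.2 -1.9] w 0.0219 | yaw -0.42 then cm x 46.02 y 6.67 z -0.19
```

```bash

python3 -m inch '[{"x":5.1,"y":0.74,"z":0,"yaw":-0.4},{"x":5.1,"y":0.74,"z":0,"yaw":0},{"x":5.1,"y":0.74,"z":0,"yaw":0},{"x":5.1,"y":0.74,"z":0,"yaw":0},{"x":5.1,"y":0.74,"z":0,"yaw":0},{"x":5.1,"y":0.74,"z":0,"yaw":0},{"x":5.1,"y":0.74,"z":0,"yaw":0},{"x":5.1,"y":0.74,"z":0,"yaw":0},{"x":5.2,"y":0.74,"z":0,"yaw":0},{"x":0,"y":0,"z":0,"yaw":0}]'
python3 g.py 0.508 0.347 0.025 96
python3 -c "
from m import *
c,im=shot('wrist','w2'); pads(c,im,(0,0,560,420))"
```

```text
time_s: 5.45
tool_pos: [0.5085, 0.3499, 0.1058]
tool_rot: [2.103, 2.334, 0.001]
contact_force: [-0.1, -1.2, -0.1]
width: 0.0215
t 5.45 pos [0.5085 0.3499 0.1058] phi 95.97 F [-0.1 -1.2 -0.1] w 0.0215 | yaw -0.03 then cm x -0.29 y -0.08 z 8.08
pad px [547. 414.] c [686.4 644.2] size [33. 17.] ang 88.7
pad px [308. 320.] c [599.3 384.6] size [28. 13.] ang 7.0
pad px [263. 364.] c [631.9 363.9] size [ 94. 544.] ang 6.7
pad px [377. 290.] c [566.2 444.5] size [82. 94.] ang 5.7
pad px [248. 242.] c [532.  326.6] size [60. 11.] ang 4.9
pad px [ 13. 207.] c [517.1 129.6] size [133.  40.] ang 8.4
pad px [301. 189.] c [491.2 366.5] size [133.  13.] ang 11.0
pad px [145. 228.] c [531.9 254.6] size [190. 152.] ang 6.1
```

View pics/w2.png

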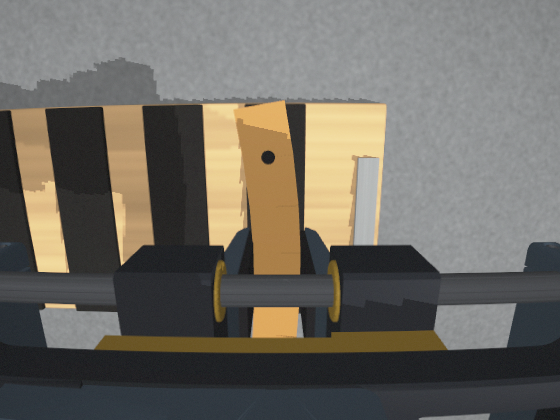

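The wrist view shows the blank over the outer pad beside the steel strip. The pad's far edge runs from about (246,106) to (305,106), and its right edge down to (303,225).

```bash

python3 -c "
from h import *
c=env.get_calibration('wrist'); p=ray(c,[[246,106],[305,106],[304,225]],.017); print(p); a=np.radians(6); m=p[:2].mean(0); print(m[:2]+.084*np.array([np.cos(a),np.sin(a)]), p[1]-p[0])"
```

```text
[[0.43026576 0.31731397 0.017     ]
 [0.42591635 0.35930753 0.017     ]
 [0.51408432 0.36933172 0.017     ]]
[0.51163089 0.34709114] [-0.00434941  0.04199355  0.        ]
```

```bash

python3 -m inch '[{"x":-0.3,"y":0.1,"z":3,"yaw":0},{"x":0,"y":0,"z":3,"yaw":0},{"x":0,"y":0,"z":1.4,"yaw":0},{"x":0,"y":0,"z":0.7,"yaw":0},{"x":0,"y":0,"z":0.1,"yaw":0},{"x":0,"y":0,"z":0,"yaw":0}]'
python3 -m inch '[{"x":0,"y":0,"z":0,"yaw":0},{"x":0,"y":0,"z":0,"yaw":0},{"x":0,"y":0,"z":0,"yaw":0}]' 4.5
python3 -m inch '[{"x":0,"y":0,"z":-2,"yaw":0},{"x":0,"y":0,"z":-3.5,"yaw":0},{"x":0,"y":0,"z":-3,"yaw":10.6},{"x":0,"y":0,"z":0,"yaw":0.4}]' 6.5
python3 g.py 0.4995 -0.220 0.11 85
```

```text
time_s: 6.25
tool_pos: [0.5104, 0.3444, 0.0247]
tool_rot: [2.106, 2.331, 0.002]
contact_force: [-0.7, -0.3, -0.7]
width: 0.0217
time_s: 6.62
tool_pos: [0.51, 0.3442, 0.0241]
tool_rot: [2.106, 2.331, 0.0]
contact_force: [-0.0, -0.7, 0.0]
width: 0.0448
time_s: 7.12
tool_pos: [0.5114, 0.3451, 0.1125]
tool_rot: [2.321, 2.116, 0.008]
contact_force: [0.8, -0.4, -0.2]
width: 0.0654
t 7.125 pos [0.5114 0.3451 0.1125] phi 84.71 F [ 0.8 -0.4 -0.2] w 0.0654 | yaw -0.29 then cm x -56.4 y 3.74 z 0.25
```

```bash

python3 -m inch '[{"x":-5.6,"y":0.37,"z":0,"yaw":0},{"x":-5.6,"y":0.37,"z":0,"yaw":0},{"x":-5.6,"y":0.37,"z":0,"yaw":0},{"x":-5.6,"y":0.37,"z":0,"yaw":0},{"x":-5.6,"y":0.37,"z":0,"yaw":0},{"x":-5.6,"y":0.37,"z":0,"yaw":0},{"x":-5.6,"y":0.37,"z":0,"yaw":0},{"x":-5.6,"y":0.37,"z":0,"yaw":0},{"x":-5.6,"y":0.37,"z":0,"yaw":0},{"x":-5.6,"y":0.37,"z":0,"yaw":0}]'
python3 -m inch '[{"x":-0.4,"y":0,"z":0,"yaw":0},{"x":0,"y":0,"z":0,"yaw":0}]'
python3 g.py 0.4995 -0.220 0.006 85
```

```text
time_s: 8.38
tool_pos: [0.4955, -0.2187, 0.109]
tool_rot: [-2.318, -2.121, 0.0]
contact_force: [0.8, -0.1, -0.3]
width: 0.065
time_s: 8.62
tool_pos: [0.4952, -0.2207, 0.1087]
tool_rot: [-2.319, -2.118, 0.0]
contact_force: [0.3, -0.4, 0.3]
width: 0.0652
t 8.625 pos [ 0.4952 -0.2207  0.1087] phi 84.82 F [ 0.3 -0.4  0.3] w 0.0652 | yaw -0.18 then cm x 0.11 y 0.42 z 10.27
```

```bash

python3 -m inch '[{"x":0.1,"y":0.4,"z":4,"yaw":0},{"x":0,"y":0,"z":4,"yaw":0},{"x":0,"y":0,"z":1.5,"yaw":0},{"x":0,"y":0,"z":0.8,"yaw":0},{"x":0,"y":0,"z":0,"yaw":0}]'
python3 -m inch '[{"x":0,"y":0,"z":0,"yaw":0},{"x":0,"y":0,"z":0,"yaw":0},{"x":0,"y":0,"z":0,"yaw":0},{"x":0,"y":0,"z":0,"yaw":0},{"x":0,"y":0,"z":0,"yaw":0}]' 0 30
python3 -m inch '[{"x":0,"y":0,"z":-3,"yaw":0},{"x":0,"y":0,"z":-4,"yaw":0},{"x":0,"y":0,"z":-3,"yaw":-10.6},{"x":0,"y":0,"z":0,"yaw":-0.6}]'
python3 g.py 0.5175 0.272 0.11 96
```

```text
time_s: 9.25
tool_pos: [0.5001, -0.2201, 0.0064]
tool_rot: [2.319, 2.119, 0.0]
contact_force: [-0.2, 0.5, -0.3]
width: 0.0652
time_s: 9.88
tool_pos: [0.4998, -0.2203, 0.006]
tool_rot: [-2.32, -2.118, -0.0]
contact_force: [-0.2, 0.9, 2.3]
width: 0.0214
time_s: 10.38
tool_pos: [0.5009, -0.2208, 0.1079]
tool_rot: [2.098, 2.333, 0.002]
contact_force: [-0.0, -0.2, -0.8]
width: 0.0217
t 10.375 pos [ 0.5009 -0.2208  0.1079] phi 96.08 F [-0.  -0.2 -0.8] w 0.0217 | yaw 0.08 then cm x 48.84 y 6.8 z -0.21
```

```bash

python3 -m inch '[{"x":5.4,"y":0.75,"z":0,"yaw":0},{"x":5.4,"y":0.75,"z":0,"yaw":0},{"x":5.4,"y":0.75,"z":0,"yaw":0},{"x":5.4,"y":0.75,"z":0,"yaw":0},{"x":5.4,"y":0.75,"z":0,"yaw":0},{"x":5.4,"y":0.75,"z":0,"yaw":0},{"x":5.4,"y":0.75,"z":0,"yaw":0},{"x":5.4,"y":0.75,"z":0,"yaw":0},{"x":5.4,"y":0.75,"z":0,"yaw":0},{"x":0,"y":0,"z":0,"yaw":0}]'
python3 -m inch '[{"x":0,"y":0,"z":0,"yaw":0}]'
python3 g.py 0.5175 0.272 0.024 96
```

```text
time_s: 11.62
tool_pos: [0.5156, 0.2729, 0.1048]
tool_rot: [-2.101, -2.335, 0.001]
contact_force: [0.1, -1.2, 0.2]
width: 0.022
time_s: 11.75
tool_pos: [0.5153, 0.2696, 0.1048]
tool_rot: [-2.103, -2.333, 0.003]
contact_force: [-0.4, -0.2, -0.8]
width: 0.0222
t 11.75 pos [0.5153 0.2696 0.1048] phi 95.95 F [-0.4 -0.2 -0.8] w 0.0222 | yaw -0.05 then cm x 0.21 y 0.24 z 8.08
```

```bash

python3 -m inch '[{"x":0.2,"y":0.2,"z":3,"yaw":0},{"x":0,"y":0,"z":3,"yaw":0},{"x":0,"y":0,"z":1.4,"yaw":0},{"x":0,"y":0,"z":0.7,"yaw":0},{"x":0,"y":0,"z":0,"yaw":0},{"x":0,"y":0,"z":0,"yaw":0}]'
python3 -m inch '[{"x":0,"y":0,"z":0,"yaw":0},{"x":0,"y":0,"z":0,"yaw":0},{"x":0,"y":0,"z":0,"yaw":0}]' 4.5
python3 -m inch '[{"x":0,"y":0,"z":-2,"yaw":0},{"x":0,"y":0,"z":-3.5,"yaw":0},{"x":0,"y":0,"z":-3,"yaw":10.6},{"x":0,"y":0,"z":0,"yaw":10.6},{"x":0,"y":0,"z":0,"yaw":0.8}]' 6.5
python3 g.py 0.5375 -0.4236 0.11 74
```

```text
time_s: 12.5
tool_pos: [0.5184, 0.2725, 0.0258]
tool_rot: [2.102, 2.334, 0.002]
contact_force: [0.5, -0.4, 0.1]
width: 0.0218
time_s: 12.88
tool_pos: [0.5179, 0.2724, 0.0251]
tool_rot: [2.102, 2.335, 0.0]
contact_force: [-0.9, -0.3, -1.2]
width: 0.0448
time_s: 13.5
tool_pos: [0.5182, 0.2725, 0.1113]
tool_rot: [2.508, 1.891, 0.002]
contact_force: [-0.3, 1.1, 0.0]
width: 0.0649
t 13.5 pos [0.5182 0.2725 0.1113] phi 74.03 F [-0.3  1.1  0. ] w 0.0649 | yaw 0.03 then cm x -66.38 y 21.05 z 0.13
```

```bash

python3 -m inch '[{"x":-5.5,"y":1.75,"z":0,"yaw":0},{"x":-5.5,"y":1.75,"z":0,"yaw":0},{"x":-5.5,"y":1.75,"z":0,"yaw":0},{"x":-5.5,"y":1.75,"z":0,"yaw":0},{"x":-5.5,"y":1.75,"z":0,"yaw":0},{"x":-5.5,"y":1.75,"z":0,"yaw":0},{"x":-5.5,"y":1.75,"z":0,"yaw":0},{"x":-5.5,"y":1.75,"z":0,"yaw":0},{"x":-5.5,"y":1.75,"z":0,"yaw":0},{"x":-5.5,"y":1.75,"z":0,"yaw":0}]'
python3 -m inch '[{"x":-5.5,"y":1.75,"z":0,"yaw":0},{"x":-5.5,"y":1.75,"z":-3,"yaw":0},{"x":-0.3,"y":0,"z":0,"yaw":0},{"x":0,"y":0,"z":0,"yaw":0}]'
python3 g.py 0.5375 -0.4236 0.006 74
python3 -c "
from m import *
c,im=shot('wrist','w3'); blanks('w',im,c,(200,50,370,272))"
```

```text
time_s: 14.75
tool_pos: [0.5341, -0.3065, 0.1102]
tool_rot: [-2.505, -1.896, 0.0]
contact_force: [1.4, -0.4, -0.1]
width: 0.0651
time_s: 15.25
tool_pos: [0.5363, -0.4201, 0.1383]
tool_rot: [-2.506, -1.892, 0.0]
contact_force: [0.2, 0.2, -0.5]
width: 0.0653
t 15.25 pos [ 0.5363 -0.4201  0.1383] phi 74.12 F [ 0.2  0.2 -0.5] w 0.0653 | yaw 0.12 then cm x -0.31 y 0.21 z 13.23
w cen [273. 206.] area 3069.5 xy [ 0.538 -0.425] [(42, array([271.4, 166. ])), (35, array([271.8, 252.5]))]
   rect mm [ 539. -426.] [ 27. 112.] 74
   holes [[0.5021, -0.4152], [0.5743, -0.4357]] sep 0.0751 mid [ 0.5382 -0.4255] ang 164.2
```

View pics/w3.png

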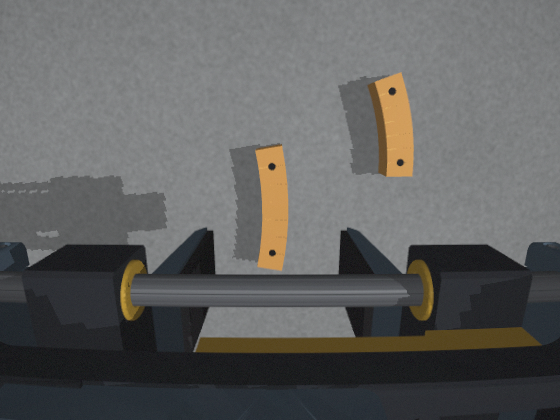

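Holes at (271,166) and (272,252) are 75 mm apart, with their middle at (0.538, -0.4255). That is the 105 mm blank, between the fingers; the 80 mm one is at (395,128), clear of them. Descend and grip.

```bash

python3 -m inch '[{"x":-0.2,"y":0.25,"z":4,"yaw":0},{"x":0,"y":0,"z":4,"yaw":0},{"x":0,"y":0,"z":3,"yaw":0},{"x":0,"y":0,"z":1.4,"yaw":0},{"x":0,"y":0,"z":0.8,"yaw":0},{"x":0,"y":0,"z":0,"yaw":0}]'
python3 -m inch '[{"x":0,"y":0,"z":0,"yaw":0},{"x":0,"y":0,"z":0,"yaw":0},{"x":0,"y":0,"z":0,"yaw":0},{"x":0,"y":0,"z":0,"yaw":0},{"x":0,"y":0,"z":0,"yaw":0}]' 0 30
python3 -m inch '[{"x":0,"y":0,"z":-3,"yaw":0},{"x":0,"y":0,"z":-4,"yaw":0},{"x":0,"y":0,"z":-3,"yaw":-10.6},{"x":0,"y":0,"z":0,"yaw":-10.6},{"x":0,"y":0,"z":0,"yaw":-0.7}]'
python3 g.py 0.525 0.1975 0.11 96
```

```text
time_s: 16.05
tool_pos: [0.5389, -0.423, 0.007]
tool_rot: [2.508, 1.891, 0.0]
contact_force: [-0.6, 0.0, 0.3]
width: 0.065
time_s: 16.68
tool_pos: [0.5388, -0.4232, 0.0068]
tool_rot: [-2.509, -1.891, -0.0]
contact_force: [-1.0, -0.0, 1.2]
width: 0.0221
time_s: 17.3
tool_pos: [0.5387, -0.4232, 0.107]
tool_rot: [2.105, 2.332, -0.0]
contact_force: [-0.5, -0.5, -0.4]
width: 0.0219
t 17.3 pos [ 0.5387 -0.4232  0.107 ] phi 95.87 F [-0.5 -0.5 -0.4] w 0.0219 | yaw -0.13 then cm x 61.87 y 5.12 z -0.3
```

```bash

python3 -m inch '[{"x":5.6,"y":0.47,"z":0,"yaw":0},{"x":5.6,"y":0.47,"z":0,"yaw":0},{"x":5.6,"y":0.47,"z":0,"yaw":0},{"x":5.6,"y":0.47,"z":0,"yaw":0},{"x":5.6,"y":0.47,"z":0,"yaw":0},{"x":5.6,"y":0.47,"z":0,"yaw":0},{"x":5.6,"y":0.47,"z":0,"yaw":0},{"x":5.6,"y":0.47,"z":0,"yaw":0},{"x":5.6,"y":0.47,"z":0,"yaw":0},{"x":5.6,"y":0.47,"z":0,"yaw":0}]'
python3 -m inch '[{"x":5.6,"y":0.47,"z":0,"yaw":0},{"x":0.3,"y":0,"z":0,"yaw":0},{"x":0,"y":0,"z":0,"yaw":0}]'
python3 g.py 0.525 0.1975 0.024 96
```

```text
time_s: 18.55
tool_pos: [0.5274, 0.1404, 0.1064]
tool_rot: [-2.11, -2.328, 0.001]
contact_force: [1.4, 0.0, 0.1]
width: 0.0223
time_s: 18.92
tool_pos: [0.5261, 0.1977, 0.1062]
tool_rot: [-2.106, -2.331, 0.002]
contact_force: [-0.5, -0.6, -0.6]
width: 0.0222
t 18.925 pos [0.5261 0.1977 0.1062] phi 95.8 F [-0.5 -0.6 -0.6] w 0.0222 | yaw -0.2 then cm x -0.01 y -0.11 z 8.22
```

```bash

python3 -m inch '[{"x":0,"y":0,"z":3,"yaw":0},{"x":0,"y":0,"z":3,"yaw":0},{"x":0,"y":0,"z":1.4,"yaw":0},{"x":0,"y":0,"z":0.8,"yaw":0},{"x":0,"y":0,"z":0,"yaw":0},{"x":0,"y":0,"z":0,"yaw":0}]'
python3 -m inch '[{"x":0,"y":0,"z":0,"yaw":0},{"x":0,"y":0,"z":0,"yaw":0},{"x":0,"y":0,"z":0,"yaw":0}]' 4.5
python3 -m inch '[{"x":0,"y":0,"z":-2,"yaw":0},{"x":0,"y":0,"z":-3.5,"yaw":0},{"x":0,"y":0,"z":-3,"yaw":10.6},{"x":0,"y":0,"z":0,"yaw":0.3}]' 6.5
python3 g.py 0.4985 -0.309 0.11 85
```

```text
time_s: 19.68
tool_pos: [0.527, 0.1979, 0.0255]
tool_rot: [2.104, 2.332, 0.001]
contact_force: [-0.0, -1.0, -0.5]
width: 0.0223
time_s: 20.05
tool_pos: [0.5266, 0.1979, 0.0249]
tool_rot: [2.104, 2.333, 0.0]
contact_force: [-0.1, 0.3, 0.3]
width: 0.0448
time_s: 20.55
tool_pos: [0.5281, 0.1984, 0.1131]
tool_rot: [2.316, 2.119, 0.007]
contact_force: [-0.5, 0.7, -0.9]
width: 0.065
t 20.55 pos [0.5281 0.1984 0.1131] phi 84.92 F [-0.5  0.7 -0.9] w 0.065 | yaw -0.08 then cm x -50.8 y 1.47 z 0.31
```

```bash

python3 -m inch '[{"x":-5.6,"y":0.16,"z":0,"yaw":0},{"x":-5.6,"y":0.16,"z":0,"yaw":0},{"x":-5.6,"y":0.16,"z":0,"yaw":0},{"x":-5.6,"y":0.16,"z":0,"yaw":0},{"x":-5.6,"y":0.16,"z":0,"yaw":0},{"x":-5.6,"y":0.16,"z":0,"yaw":0},{"x":-5.6,"y":0.16,"z":0,"yaw":0},{"x":-5.6,"y":0.16,"z":0,"yaw":0},{"x":-5.6,"y":0.16,"z":0,"yaw":0},{"x":-0.4,"y":0.1,"z":0,"yaw":0}]'
python3 -m inch '[{"x":0,"y":0,"z":0,"yaw":0},{"x":0,"y":0,"z":0,"yaw":0}]'
python3 g.py 0.4985 -0.309 0.006 85
```

```text
time_s: 21.8
tool_pos: [0.4972, -0.3125, 0.1098]
tool_rot: [2.317, 2.121, -0.0]
contact_force: [1.0, 0.4, -0.0]
width: 0.0653
time_s: 22.05
tool_pos: [0.4975, -0.3083, 0.1096]
tool_rot: [-2.314, -2.124, 0.0]
contact_force: [-0.9, -0.4, 0.3]
width: 0.0648
t 22.05 pos [ 0.4975 -0.3083  0.1096] phi 85.1 F [-0.9 -0.4  0.3] w 0.0648 | yaw 0.1 then cm x -0.06 y 0.1 z 10.36
```

```bash

python3 -m inch '[{"x":-0.1,"y":0.1,"z":4,"yaw":0},{"x":0,"y":0,"z":4,"yaw":0},{"x":0,"y":0,"z":1.5,"yaw":0},{"x":0,"y":0,"z":0.8,"yaw":0},{"x":0,"y":0,"z":0,"yaw":0}]'
python3 -m inch '[{"x":0,"y":0,"z":0,"yaw":0},{"x":0,"y":0,"z":0,"yaw":0},{"x":0,"y":0,"z":0,"yaw":0},{"x":0,"y":0,"z":0,"yaw":0},{"x":0,"y":0,"z":0,"yaw":0}]' 0 30
python3 -m inch '[{"x":0,"y":0,"z":-3,"yaw":0},{"x":0,"y":0,"z":-4,"yaw":0},{"x":0,"y":0,"z":-3.5,"yaw":-10.6},{"x":0,"y":0,"z":0,"yaw":-0.4}]'
python3 g.py 0.533 0.123 0.12 96
```

```text
time_s: 22.68
tool_pos: [0.4989, -0.3106, 0.0073]
tool_rot: [2.315, 2.123, 0.0]
contact_force: [0.1, 0.3, 0.3]
width: 0.0649
time_s: 23.3
tool_pos: [0.4985, -0.3107, 0.0069]
tool_rot: [-2.316, -2.122, -0.0]
contact_force: [0.3, 0.0, 2.1]
width: 0.0222
time_s: 23.8
tool_pos: [0.4998, -0.3116, 0.1143]
tool_rot: [2.097, 2.333, 0.001]
contact_force: [-0.2, 0.0, -0.9]
width: 0.0224
t 23.8 pos [ 0.4998 -0.3116  0.1143] phi 96.11 F [-0.2  0.  -0.9] w 0.0224 | yaw 0.11 then cm x 42.87 y 7.84 z -0.57
```

```bash

python3 -m inch '[{"x":5.3,"y":0.98,"z":0,"yaw":0},{"x":5.3,"y":0.98,"z":0,"yaw":0},{"x":5.3,"y":0.98,"z":0,"yaw":0},{"x":5.3,"y":0.98,"z":0,"yaw":0},{"x":5.3,"y":0.98,"z":0,"yaw":0},{"x":5.3,"y":0.98,"z":0,"yaw":0},{"x":5.3,"y":0.98,"z":0,"yaw":0},{"x":5.3,"y":0.98,"z":0,"yaw":0},{"x":0.4,"y":0,"z":0,"yaw":0},{"x":0,"y":0,"z":0,"yaw":0}]'
python3 g.py 0.533 0.123 0.025 96
python3 -c "
from m import *
c,im=shot('wrist','w4'); pads(c,im,(150,80,560,240)); blanks('w',im,c,(310,60,560,240))"
```

```text
time_s: 25.05
tool_pos: [0.5311, 0.123, 0.1109]
tool_rot: [-2.102, -2.334, 0.002]
contact_force: [1.0, -0.8, -0.5]
width: 0.022
t 25.05 pos [0.5311 0.123  0.1109] phi 95.99 F [ 1.  -0.8 -0.5] w 0.022 | yaw -0.01 then cm x -0.02 y 0.19 z 8.59
pad px [536. 171.] c [480.3 329.3] size [103.  18.] ang 5.0
pad px [461. 160.] c [486.2 269.7] size [103.  45.] ang 6.2
pad px [376. 173.] c [494.2 195.4] size [102.  44.] ang 5.8
pad px [286. 166.] c [502.1 121.6] size [102.  43.] ang 6.5
w cen [377. 194.] area 3383.0 xy [0.509 0.2  ] [(602, array([363. , 191.9])), (53, array([380.8, 175. ]))]
   rect mm [509. 198.] [73. 33.] 10
   holes [[0.506, 0.1852], [0.4919, 0.1965]] sep 0.0181 mid [0.4989 0.1908] ang 141.3
w cen [548. 185.] area 2529.0 xy [0.486 0.343] []
   rect mm [485. 334.] [100.  28.] 17
w cen [493. 180.] area 8667.5 xy [0.487 0.292] [(45, array([484.4, 163. ])), (2, array([453. , 197.5])), (2, array([453. , 200.5])), (2, array([451. , 217.5]))]
   rect mm [483. 293.] [104.  86.] 5
   holes [[0.4738, 0.2746], [0.5028, 0.2558]] sep 0.0346 mid [0.4883 0.2652] ang 146.9
w cen [423. 172.] area 4764.5 xy [0.487 0.234] []
   rect mm [490. 232.] [103.  30.] 6
w cen [331. 170.] area 4013.5 xy [0.493 0.161] []
   rect mm [497. 159.] [102.  32.] 6
```

View pics/w4.png

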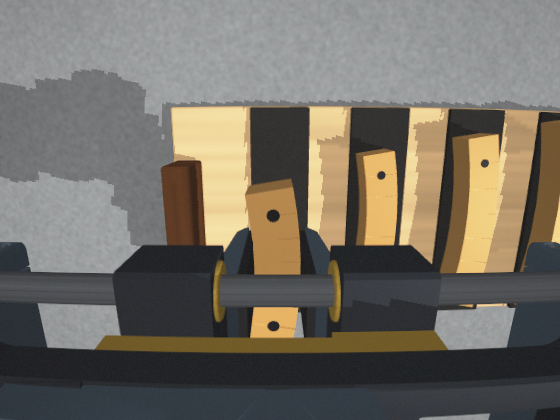

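The held blank at (275,230) is over the pad next to the stop (183,200). The 105 and 130 blanks, at (378,190) and (478,185), lie on the next two pads. Place it.

```bash

python3 -m inch '[{"x":0.1,"y":0.2,"z":3,"yaw":0},{"x":0,"y":0,"z":3,"yaw":0},{"x":0,"y":0,"z":1.6,"yaw":0},{"x":0,"y":0,"z":1,"yaw":0},{"x":0,"y":0,"z":0,"yaw":0},{"x":0,"y":0,"z":0,"yaw":0}]'
python3 -m inch '[{"x":0,"y":0,"z":0,"yaw":0},{"x":0,"y":0,"z":0,"yaw":0},{"x":0,"y":0,"z":0,"yaw":0}]' 4.5
python3 -m inch '[{"x":0,"y":0,"z":-2,"yaw":0},{"x":0,"y":0,"z":-4,"yaw":0},{"x":0,"y":0,"z":-5,"yaw":0},{"x":0,"y":0,"z":-5,"yaw":0},{"x":2,"y":0,"z":-5,"yaw":0},{"x":5,"y":3,"z":-2,"yaw":0},{"x":4,"y":3,"z":0,"yaw":0},{"x":0,"y":0,"z":0,"yaw":0},{"x":0,"y":0,"z":0,"yaw":0}]' 6.5
python3 - <<'E'
from m import *
for n,b,p in(('wrist',(0,0,560,260),0),('scene',(262,190,445,325),1),('side',(130,130,295,232),1)):
    c,im=shot(n,n+'9')
    if n=='wrist': W=im
    for q in [[.5327,.124],[.5247,.198],[.5165,.2724],[.509,.347]]:
        print(n,q,proj(c,[[*q,.041]]).round(0)[0])
a=cv2.imread('pics/side9.png')[120:240,120:300]; b=cv2.imread('pics/scene9.png')[200:330,255:450]
cv2.imwrite('pics/f.png',np.vstack([cv2.resize(a,(450,300)),cv2.resize(b,(450,300))]))
print(env.observe()['tool_pos'])
E
```

```text
time_s: 25.85
tool_pos: [0.5342, 0.1244, 0.0265]
tool_rot: [2.102, 2.334, 0.001]
contact_force: [0.7, -0.6, -0.3]
width: 0.0224
time_s: 26.22
tool_pos: [0.5338, 0.1245, 0.026]
tool_rot: [2.102, 2.335, 0.0]
contact_force: [-0.1, 1.2, 1.3]
width: 0.0449
time_s: 27.35
tool_pos: [0.5813, 0.2398, 0.2563]
tool_rot: [2.102, 2.335, -0.0]
contact_force: [-0.1, -0.2, -0.4]
width: 0.0653
wrist [0.5327, 0.124] [176. 131.]
wrist [0.5247, 0.198] [244. 130.]
wrist [0.5165, 0.2724] [314. 130.]
wrist [0.509, 0.347] [382. 131.]
scene [0.5327, 0.124] [310. 232.]
scene [0.5247, 0.198] [335. 246.]
scene [0.5165, 0.2724] [363. 261.]
scene [0.509, 0.347] [392. 277.]
side [0.5327, 0.124] [241. 185.]
side [0.5247, 0.198] [220. 174.]
side [0.5165, 0.2724] [199. 163.]
side [0.509, 0.347] [180. 152.]
[0.58138152 0.23918855 0.25606301]
```

View pics/wrist9.png

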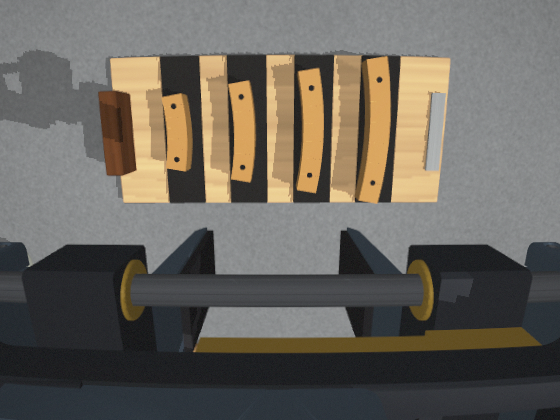

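View pics/f.png

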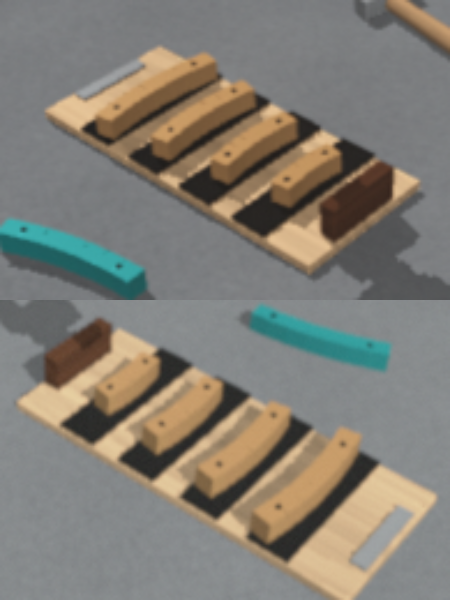

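```bash
python3 - <<'E'
from h import *
c=env.get_calibration('wrist')
H=[[173,106,177,159],[240,97,242,167],[311,87,310,175],[380,80,373,183]]
P=[[161,57,200,57,206,202,169,202],[227,57,266,56,267,202,231,202],[293,56,333,55,330,202,297,202],[362,56,400,56,391,202,358,202]]
for h,p in zip(H,P):
    a=ray(c,np.reshape(h,(2,2)),.041)[:,:2]; q=ray(c,np.reshape(p,(4,2)),.017)[:,:2]; d=a[1]-a[0]
    m=a.mean(0)
    print('mid holes',m.round(4),'ang',np.degrees(np.arctan2(d[1],d[0])).round(1),'pad',q.mean(0).round(4),'diff mm',((m-q.mean(0))*1000).round(1))
E
```

```text
mid holes [0.5348 0.1225] ang 6.9 pad [0.5345 0.1259] diff mm [ 0.2 -3.4]
mid holes [0.5276 0.1942] ang 6.4 pad [0.5271 0.1995] diff mm [ 0.5 -5.3]
mid holes [0.5191 0.2689] ang 6.5 pad [0.5187 0.2745] diff mm [ 0.4 -5.6]
mid holes [0.5121 0.3407] ang 5.4 pad [0.5106 0.349 ] diff mm [ 1.4 -8.3]
```

```bash
python3 -c "
from bench import env
print(env.hand_in())"
```

```text
the job is handed in; nothing more can be done
None
```

All four blanks are on the rack in order of length: 80, 105, 130 and 155 mm, with the 80 mm one beside the end stop and the 155 mm one by the steel strip. I handed in at about 27.5 s of the 104 s allowed. No verdict was reported.

**Last check:** a wrist picture from above, with the gripper clear, put each blank's middle about 1–5 mm from its pad's centre after allowing for the arch. The largest offset was 4 mm, on the 155 mm blank. Each blank's length was within about 1° of the pad's direction, and all lay flat.

**Forces and bystanders:** measured contact forces stayed below 4 N at the ends of moves. I kept clear of the glue bottle and the turquoise pieces, but took no last picture of the bottle.

**Disagreement:** the scene and side cameras differed by about 4 mm on where the pads are. I aimed at the average, and the wrist pictures agreed with it to within a few millimetres.

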